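# Lock out the UV box and hold its lid open

### The job

Take the metal lockout tag out of its slotted holder and hang it by its eye on the peg of the hook stand. Then, with the tag hanging free, raise the sprung lid of the UV box by its bar handle to 50 degrees above shut and finish while still holding it there, as it falls shut when let go. Leave the bottles, vial, tape, slide mailer and the dish in the box where they are.

Things in the scene. Friction and masses are not known exactly. Their poses are not given: they have to be found in the camera images.
- tag_tab (a point): lockout tag: loose upright aluminium plate 6 mm thick (its x), 116 mm tall, 50 to 100 g, standing in a low grey slotted holder. From its foot up: panel 60 mm wide to 48 mm, eye section 40 mm wide from 45 to 85 mm, grip tab 28 mm wide from 85 to 116 mm. Point: middle of the tab, 100 mm above the foot, 16 mm below the top. x normal to the plate (pinch along x), y across, z up
- tag_eye (a point): centre of the tag's round through hole (22 mm diameter, axis along the tag's x), 35 mm below tag_tab; same axes. The tag is symmetric front to back
- tag_holder_top (a point): mouth of the slot, 31 mm above the desk, of the fixed grey holder in which the tag starts: block 46 x 90 x 31 mm (x, y, z); slot 8.5 mm wide along y, 25 mm deep: lift the tag straight up more than 30 mm. x across the slot
- hook_mid (a point): middle of the hook stand's peg axis (148 mm above the desk). Fixed stand: foot 84 mm across, upright rod 14 mm thick ending 147 mm above the desk. From the rod a round peg 8 mm thick, 60 mm long, leaves toward the stand's -x (to the robot), rising 15 degrees to its tip. Nothing is above the peg. Axes: x level, from tip toward rod; z up
- hook_tip (a point): free end of the peg, a ball 11 mm across, 58 mm in front of the rod's axis and 155.5 mm above the desk; axes as hook_mid
- box_center (a point): centre (half-way up, 40 mm over the desk) of the fixed white UV box, 130 (x) x 170 (y) x 80 mm, open-topped under its lid, a petri dish inside; x points from the lid's handle side to the hinge side
- lid (a joint): opening angle of the lid, rad: 0 shut, 0.873 = 50 degrees, stop at 1.7. A spring and the lid's weight always drive it shut (about 2 to 3 N at the handle). Lid: aluminium plate 134 x 174 x 8 mm hinged on the box's far (+x) upper edge
- lid_bar (a point): middle of the lid's handle: round steel bar 10 mm thick along the box's y, clear length 94 mm, on an arm at each end, 38 mm in front of the lid's front edge; 84 mm above the desk when shut. Pinch it from above along the box's x; 33 mm are free between bar and lid. It may turn between the fingers as the lid swings. Axes turn with the lid
- lid_hinge (a point): middle of the hinge line of the lid (parallel to the box's y), 84 mm above the desk; the handle bar swings about it at radius 172 mm, up and toward the box's +x
- dropper: brown dropper bottle with black cap, 28 mm across, 70 mm tall; origin at the centre of its underside; a bystander, leave it alone
- vial: small vial with white cap, 22 mm across, 52 mm tall; origin at the centre of its underside; a bystander, leave it alone
- tape: roll of tape lying flat, 104 mm across, 25 mm high; origin at the centre of its underside; a bystander, leave it alone
- mailer: flat slide mailer, 34 x 84 x 15 mm; origin at the centre of its underside; a bystander, leave it alone
- wbottle: white bottle, 48 mm across, 115 mm tall; origin at the centre of its underside; a bystander, leave it alone
- petri: petri dish inside the UV box, 58 mm across, 16 mm high; origin at the centre of its underside; a bystander, leave it alone
Mind the look-alikes: they are no part of the job. Of the things that look like the part that bears hook_mid, the larger one is meant. What is shaped like the part that bears tag_tab but blue is not meant.

How it is judged:
By the outcome, as a careful person would: the job done as asked, in the order asked, and still so for the second after the job is handed in, while the arm keeps its last pose, push and grip.
It also fails if it takes over 50 s, if anything falls off the work surface, if the arm or the gripper's body presses on something with over 40 N, if the wrist force passes 120 N, or if a joint passes its speed limit or range.

### The arm

A 7-joint arm with a two-finger parallel gripper is mounted at the origin on a cart in front of the work surface, level with it; the furniture and walls round the work are solid. World frame = base frame: x ahead of the robot, y to its left, z up, the work surface at z = 0. Lengths are in m, angles in rad, forces in N, time in s.
With the tool pointing down it reaches from about 0.4 to 0.9 m from the base axis. Payload 5.6 kg.
Tool frame: the origin (TCP) lies at the very end of the fingers, on their centre line; the grasp point (between the pads) lies 19 mm behind it (arm.grip_depth is the distance from the TCP to the grasp point, in m); z points along the fingers, y is the line along which they close (so a half turn about z gives the same grasp; the last joint's range is limited). The gripper opens to 92 mm and grips with 3 to 60 N. Pads are 20 mm wide; open, the fingers measure 128 mm over their backs; the gripper's body (75 mm by 189 mm) begins 69 mm behind the grasp point.
Start: joints at [1.102, 0.468, -0.012, 1.603, 0.006, 1.071, -0.056], TCP at [0.268, -0.592, 0.215] pointing down, gripper open.
Joint ranges: [-2.53, 2.53], [-0.31, 2.02], [-1.57, 1.55], [0.28, 2.44], [-1.29, 4.43], [0.15, 1.84], [-2.92, 2.92]. Speed limits (rad/s): [2.57, 2.57, 3.14, 3.14, 3.14, 3.14, 3.14].

### API

Orientations are given as a 3x3 rotation matrix whose columns are the frame's x, y, z axes.
In Python, from workcell import arm gives the robot as it stands. The module is installed in compiled form; this text tells all that it offers.
- The arm moves only by the shell command python3 -m inch 'ROWS' [OPENING] [FORCE]. ROWS is JSON, one flat list of numbers, 4 for each row, row after row: the shift along the world's x, y, z in units of 200 mm (1.0 is 200 mm), then the turn about the world's z in units of 120 degrees (1.0 is 120 degrees). A call has 1 to 12 rows; each row is the pose to reach, as a shift and turn from the pose commanded when the call began; what a row does not reach only later rows make up. A row lasts 1/10 s, in which the tool goes at most 50 mm and 8.59 degrees, less where a joint would pass 70% of its speed; a pose out of reach is approached as far as the arm can. A call with a number of a shift or a turn outside -1 to 1 is refused whole. A call with a gripper value outside its range is refused whole. OPENING is the gripper command: -1 is fully open, 1 is shut, values between are in proportion, set as the call begins (- or left out, the last holds). The fingers move at their own pace and stop on an object; FORCE is the grip in N (left out, the last holds). Time passes only in rows, so rows that repeat a pose let the fingers close. It gives the time, the measured TCP pose, the force, the opening and the grip force at its end, in the units of the state.
- arm.sense(): the state, without advancing time (a new reading comes with each control period).
- arm.snapshot(name): name is "scene" or "top" or "wrist"; returns (picture, depth): 400x640x3 uint8, red, green, blue; 400x640 float32, m along the optical axis (not along the pixel's ray), 0 where there is no reading.
- arm.camera_model(name): a dict with "fov_y" (degrees; the focal length in pixels is half the picture's height over the tangent of half this angle, whatever the lens; pixels are square), "cx", "cy" (the principal point, pixels), "eye" and "rotation" of the camera in the world. Camera axes: x right, y down, z forward; pixel columns grow to the right and rows downward; lengths in m; the calibration is good to about 2 mm. The wrist camera is an equidistant fisheye: a pixel r from the principal point sees the ray r / f radians off the axis. A picture is of the moment at which its call begins: read the wrist's pose just before it. camera_model takes no time and is no camera call; for the wrist camera it gives the pose at the moment of the call.
- arm.sign_off(): hands the job in; it is judged then, once.
The state is a dict: "clock": time; "qpos": joint angles; "joint_vel": joint speeds; "joint_torque": joint torques, N m; "position": TCP position; "orientation": TCP orientation; "force": force on the tool from outside, world axes, zero at the start; "moment": the same for the moment, N m; "gripper_width": finger opening in m; "finger_force": force on a finger pad.
Only numpy, scipy, OpenCV 4.12 (cv2) and the standard library are available. Lean on these libraries where they do the work, as an engineer would, in place of code of your own. Each camera call takes 0.05 s, during which the arm holds its last target. There are 200 camera calls.

## Working session

There is one attempt and no reset: what is moved stays moved. The work goes in short steps, Python scripts to look and compute and a shell command to move; the robot and the scene stay as the last step left them, time stands still between calls to the robot, and variables do not carry over. Pictures are saved under pics/ and viewed, at most 12 in all, crops included, and the job is handed in when it is done.

```bash
mkdir -p pics
cat > h.py <<'E'
import numpy as np, cv2
from workcell import arm
def f(m): return 200/np.tan(np.radians(m["fov_y"])/2)
def cloud(d,m):
    F=f(m); v,u=np.mgrid[:400,:640]
    p=np.stack([(u-m["cx"])/F*d,(v-m["cy"])/F*d,d],-1)
    return p@np.array(m["rotation"]).T+np.array(m["eye"])
def save(n,p): cv2.imwrite("pics/"+n,p[:,:,::-1])
E
python3 - <<'E'
from h import *
for n in("scene","top"):
    p,d=arm.snapshot(n); m=arm.camera_model(n); save(n+".png",p); np.savez(n+".npz",p=p,d=d,c=cloud(d,m))
    print(n,m)
s=arm.sense();print(s["position"],s["orientation"],s["clock"],s["gripper_width"])
E
```

```text
scene {'fov_y': 45.43248405697835, 'cx': 312.5819204254482, 'cy': 195.23532877245265, 'eye': array([-0.51692076,  0.44516693,  1.45002366]), 'rotation': array([[-0.48790843, -0.65235179,  0.57998491],
       [-0.872763  ,  0.37612661, -0.31114871],
       [-0.01516934, -0.65800145, -0.75286385]])}
top {'fov_y': 57.671882566617356, 'cx': 321.0435093364215, 'cy': 202.16482573080202, 'eye': array([ 0.30033969, -0.1072278 ,  1.31724196]), 'rotation': array([[ 0.01558955, -0.98084251,  0.1941776 ],
       [-0.99964952, -0.01113352,  0.02401847],
       [-0.02139645, -0.19448398, -0.98067231]])}
[ 0.26817703 -0.59151322  0.2137579 ] [[ 9.10738429e-01  4.12982949e-01 -7.73540924e-04]
 [ 4.12983648e-01 -9.10737434e-01  1.35365688e-03]
 [-1.45455466e-04 -1.55228709e-03 -9.99998785e-01]] 0.1 0.0917714491209943
```

View pics/scene.png

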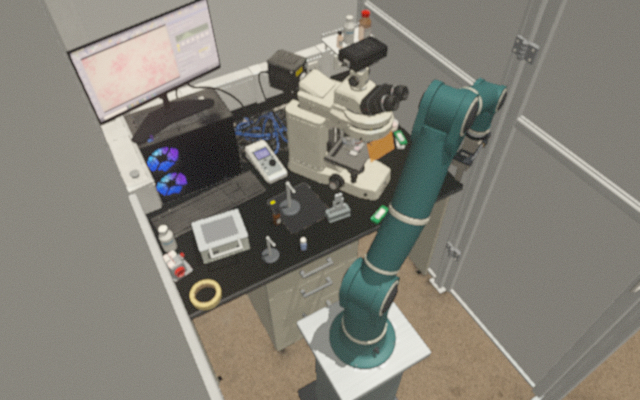

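View pics/top.png

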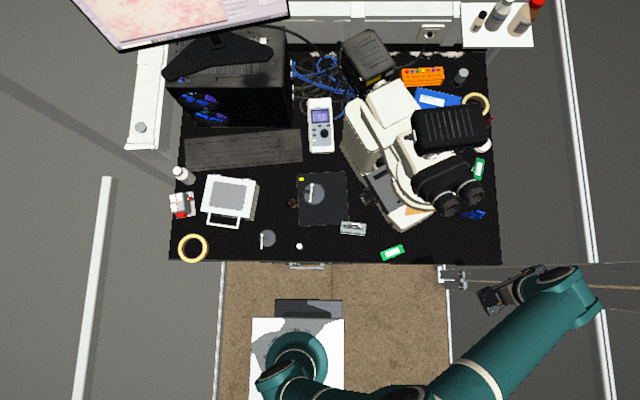

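Scene view: box at (221,237), large hook stand at (290,200) and small one at (270,252), tag in its holder at (338,208). Top view: box at (228,200) with its handle at (222,222), large stand at (314,193), small stand at (267,239), tag and holder at (353,228), something blue at (474,214).
Candidates (top view): for the stand (314,193) and (267,239), I take the larger at (314,193). For the tag, metal at (353,228) and blue at (474,214), I take (353,228). Checking both in a crop.

Run:
```python
from h import *
t=np.load("top.npz");s=np.load("scene.npz")
a=cv2.resize(t["p"][160:270,190:390],(800,440),interpolation=cv2.INTER_CUBIC)
save("crop1.png",a)
b=cv2.resize(s["p"][170:280,180:360],(800,489),interpolation=cv2.INTER_CUBIC); save("crop2.png",b)
c=t["c"]
for n,u0,u1,v0,v1 in(("holder",335,372,215,240),("bigstand",296,332,176,212),("small",255,280,226,250)):
    q=c[v0:v1,u0:u1].reshape(-1,3); 
    print(n)
    for lo,hi in((-.02,.006),(.006,.025),(.025,.037),(.04,.09),(.09,.125),(.125,.2)):
        k=q[(q[:,2]>lo)&(q[:,2]<hi)]
        if len(k): print(lo,len(k),k.min(0).round(3),k.max(0).round(3),np.median(k,0).round(3))
```

```text
holder
-0.02 593 [ 0.426 -0.259 -0.008] [ 0.516 -0.127  0.006] [ 0.477 -0.193 -0.   ]
0.006 63 [ 0.426 -0.25   0.006] [ 0.513 -0.127  0.025] [ 0.447 -0.178  0.008]
0.025 189 [ 0.445 -0.237  0.025] [ 0.488 -0.148  0.037] [ 0.46  -0.187  0.031]
0.04 37 [ 0.46  -0.221  0.041] [ 0.471 -0.165  0.09 ] [ 0.463 -0.191  0.056]
0.09 28 [ 0.461 -0.211  0.091] [ 0.468 -0.173  0.125] [ 0.464 -0.192  0.118]
0.125 2 [ 0.464 -0.181  0.127] [ 0.467 -0.181  0.127] [ 0.465 -0.181  0.127]
bigstand
-0.02 782 [ 0.527 -0.112 -0.005] [0.661 0.021 0.006] [ 0.595 -0.047  0.003]
0.006 434 [ 0.526 -0.112  0.006] [0.66  0.016 0.024] [ 0.587 -0.052  0.009]
0.025 5 [ 0.546 -0.053  0.028] [0.589 0.015 0.037] [ 0.585 -0.046  0.03 ]
0.04 8 [ 0.585 -0.054  0.042] [ 0.591 -0.047  0.079] [ 0.586 -0.051  0.055]
0.09 7 [ 0.585 -0.053  0.09 ] [ 0.589 -0.049  0.122] [ 0.586 -0.052  0.106]
0.125 56 [ 0.53  -0.054  0.136] [ 0.598 -0.04   0.163] [ 0.567 -0.045  0.151]
small
-0.02 402 [ 0.386  0.075 -0.008] [0.471 0.167 0.006] [ 0.433  0.117 -0.   ]
0.006 150 [0.396 0.079 0.006] [0.455 0.148 0.021] [0.425 0.114 0.009]
0.025 2 [0.423 0.113 0.032] [0.426 0.114 0.037] [0.425 0.114 0.034]
0.04 8 [0.421 0.113 0.044] [0.429 0.117 0.084] [0.423 0.114 0.066]
0.09 37 [0.378 0.113 0.091] [0.429 0.121 0.124] [0.408 0.117 0.116]
```

View pics/crop1.png

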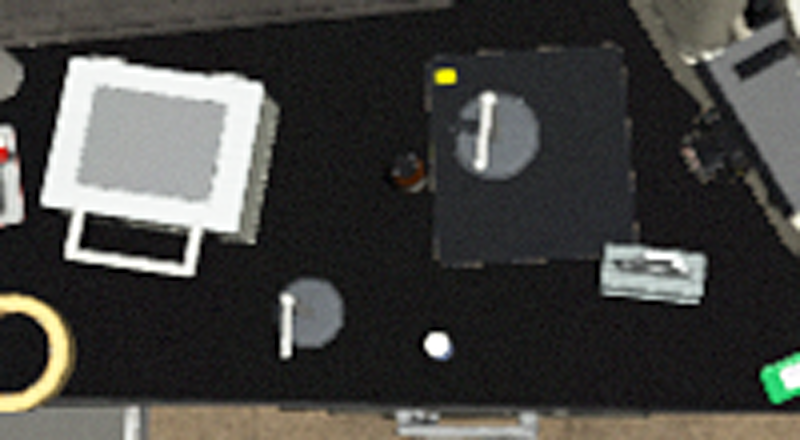

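View pics/crop2.png

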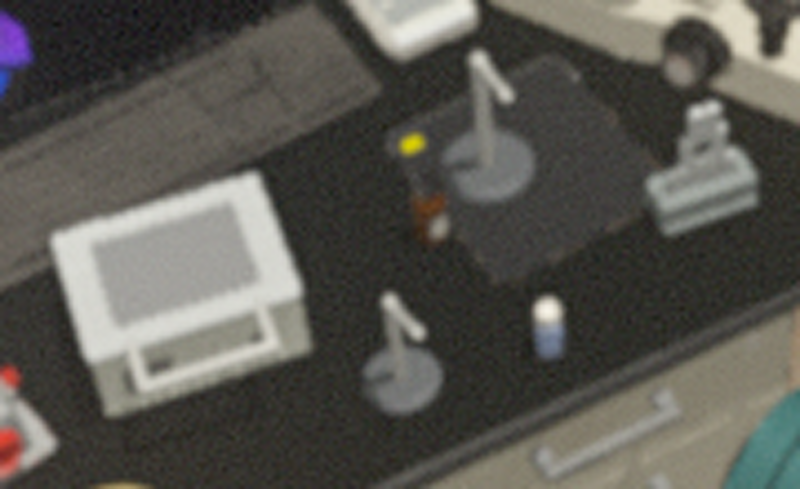

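The crops confirm it: a silver tag in a grey holder, and the stand on the mat is taller with a wider foot than the one at (310,315) in crop 1. The box's handle bar runs (70,258)–(192,270) in crop 1. Now measuring.

```bash
cat > meas.py <<'E'
from h import *
def rect(P):
    r=cv2.minAreaRect((P[:,:2]*1000).astype(np.float32)); return np.round(r[0],1),np.round(r[1],1),round(r[2],1)
def line(P):
    c=P.mean(0);d=np.linalg.svd(P-c)[2][0];return c.round(4),d.round(3)
def box(c,lo,hi): q=c.reshape(-1,3); return q[np.all((q>lo)&(q<hi),1)]
E
python3 - <<'E'
from meas import *
for n in("top","scene"):
    c=np.load(n+".npz")["c"]; print(n)
    print(" holder",rect(box(c,(.42,-.26,.028),(.52,-.12,.034))))
    q=box(c,(.44,-.25,.095),(.49,-.14,.13)); print(" tab",len(q),rect(q),line(q),q.max(0),np.median(q,0))
    q=box(c,(.44,-.25,.05),(.49,-.14,.085)); print(" eye",len(q),rect(q),line(q))
    q=box(c,(.50,-.09,.137),(.64,0,.17)); print(" peg",len(q),line(q),q.min(0),q.max(0)); 
    print(q[np.argsort(q[:,0])][::max(1,len(q)//12)].round(3).tolist())
    q=box(c,(.50,-.09,.02),(.64,0,.125)); print(" rod",len(q),np.median(q,0),q.min(0),q.max(0))
    q=box(c,(.44,.1,.075),(.75,.4,.1)); print(" box",len(q),rect(q))
    for a in(.4,.42,.44,.46,.48,.5,.52): 
        k=q[(q[:,0]>a)&(q[:,0]<a+.02)]
        if len(k): print("  ",a,len(k),k.min(0).round(3),k.max(0).round(3))
    q=box(c,(.42,.1,.2-.02),(.9,.4,.5)); print(" tall",len(q))
E
```

```text
top
 holder (array([ 465.3, -192.2]), array([89.3, 37. ]), 84.3)
 tab 26 (array([ 465.5, -188.9]), array([32.1,  6. ]), 82.8) (array([ 0.4644, -0.1905,  0.1161]), array([ 0.029,  0.557, -0.83 ])) [ 0.46826275 -0.17306758  0.12701741] [ 0.46443425 -0.19016449  0.12084444]
 eye 22 (array([ 464.3, -192.9]), array([56.1,  6.1]), 82.9) (array([ 0.4634, -0.1927,  0.0621]), array([0.079, 0.985, 0.156]))
 peg 55 (array([ 0.5657, -0.0454,  0.151 ]), array([-0.965,  0.072,  0.252])) [ 0.52997361 -0.05419375  0.13850111] [ 0.59818656 -0.03952525  0.16298523]
[[0.53, -0.043, 0.158], [0.533, -0.04, 0.159], [0.537, -0.046, 0.158], [0.543, -0.043, 0.16], [0.55, -0.042, 0.157], [0.558, -0.045, 0.153], [0.562, -0.048, 0.151], [0.568, -0.045, 0.151], [0.573, -0.048, 0.148], [0.58, -0.048, 0.145], [0.587, -0.051, 0.144], [0.59, -0.048, 0.146], [0.593, -0.044, 0.149], [0.597, -0.047, 0.146]]
 rod 19 [ 0.58603252 -0.050741    0.06328897] [ 0.58492227 -0.05402341  0.02066108] [ 0.59115965 -0.04589963  0.12190007]
 box 2036 (array([548.3, 286. ]), array([248.7, 181.1]), 82.8)
   0.44 61 [0.447 0.205 0.081]
[... 907 characters left out ...]
 0.158], [0.546, -0.036, 0.15], [0.556, -0.041, 0.149], [0.559, -0.043, 0.151], [0.564, -0.037, 0.149], [0.573, -0.042, 0.148], [0.576, -0.039, 0.148], [0.585, -0.044, 0.141], [0.587, -0.036, 0.138], [0.589, -0.046, 0.142], [0.593, -0.048, 0.143]]
 rod 65 [ 0.5863156  -0.04071165  0.06855556] [ 0.57806143 -0.05115183  0.02189186] [ 0.59568586 -0.03477983  0.12143866]
 box 1626 (array([542. , 253.7]), array([174.4, 185.6]), 82.9)
   0.44 76 [0.446 0.208 0.075] [0.46  0.318 0.092]
   0.46 44 [0.46  0.206 0.076] [0.479 0.321 0.091]
   0.48 120 [0.481 0.174 0.075] [0.5   0.317 0.095]
   0.5 247 [0.5   0.17  0.075] [0.52  0.345 0.094]
   0.52 226 [0.52  0.168 0.076] [0.54  0.343 0.097]
 tall 3293
```

Run:
```python
from meas import *
for n in("top","scene"):
    c=np.load(n+".npz")["c"]; print(n)
    q=box(c,(.40,-.7,.0),(.7,.3,.5))
    for z in(.09,.15,.2,.25,.3,.4):
      print(z,[(round(y,2),(q[(q[:,2]>z)&(abs(q[:,1]-y)<.03)][:,0].min().round(3) if np.any((q[:,2]>z)&(abs(q[:,1]-y)<.03)) else None)) for y in np.arange(-.55,.3,.06)])
    q=box(c,(.42,.18,.078),(.478,.35,.1));print("bar all",line(q),q.min(0),q.max(0))
```

```text
top
0.09 [(np.float64(-0.55), None), (np.float64(-0.49), np.float64(0.476)), (np.float64(-0.43), np.float64(0.448)), (np.float64(-0.37), np.float64(0.439)), (np.float64(-0.31), np.float64(0.481)), (np.float64(-0.25), np.float64(0.507)), (np.float64(-0.19), np.float64(0.461)), (np.float64(-0.13), None), (np.float64(-0.07), np.float64(0.53)), (np.float64(-0.01), np.float64(0.53)), (np.float64(0.05), None), (np.float64(0.11), np.float64(0.401)), (np.float64(0.17), np.float64(0.488)), (np.float64(0.23), np.float64(0.45)), (np.float64(0.29), np.float64(0.456))]
0.15 [(np.float64(-0.55), None), (np.float64(-0.49), np.float64(0.476)), (np.float64(-0.43), np.float64(0.448)), (np.float64(-0.37), np.float64(0.439)), (np.float64(-0.31), np.float64(0.481)), (np.float64(-0.25), np.float64(0.507)), (np.float64(-0.19), np.float64(0.612)), (np.float64(-0.13), None), (np.float64(-0.07), np.float64(0.53)), (np.float64(-0.01), np.float64(0.53)), (np.float64(0.05), None), (np.float64(0.11), None), (np.float64(0.17), None), (np.float64(0.23), None), (np.float64(0.29), None)]
0.2 [(np.float64(-0.55), None
[... 4476 characters left out ...]
 None), (np.float64(0.17), None), (np.float64(0.23), None), (np.float64(0.29), None)]
0.4 [(np.float64(-0.55), None), (np.float64(-0.49), np.float64(0.478)), (np.float64(-0.43), np.float64(0.453)), (np.float64(-0.37), np.float64(0.436)), (np.float64(-0.31), np.float64(0.475)), (np.float64(-0.25), np.float64(0.604)), (np.float64(-0.19), None), (np.float64(-0.13), None), (np.float64(-0.07), None), (np.float64(-0.01), None), (np.float64(0.05), None), (np.float64(0.11), None), (np.float64(0.17), None), (np.float64(0.23), None), (np.float64(0.29), None)]
bar all (array([0.4586, 0.2631, 0.0847]), array([-0.063, -0.998, -0.003])) [0.44550166 0.20554513 0.07824952] [0.47778703 0.32078449 0.09229844]
```

```bash
python3 -m inch '[0,0.4,0.3,0, 0,0.6,0.3,0.1, 0.1,0.9,0.3,0.2, 0.1,1,0.3,0.3, 0.1,1,0.3,0.4, 0.1,1,0.3,0.5, 0.1,1,0.3,0.5]'
```

```text
clock: 0.8
position: [0.2886, -0.3911, 0.2748]
orientation: [[0.235, 0.972, -0.0], [0.972, -0.235, -0.0], [-0.0, 0.0, -1.0]]
force: [0.3, -0.8, 0.1]
gripper_width: 0.0919
finger_force: 0.0
```

```bash
python3 -m inch '[0,0.25,0,0.03, 0,0.5,0,0.06, 0,0.75,0,0.06, 0.1,1,0,0.06, 0.3,1,0,0.06, 0.5,1,0,0.06, 0.5,1,0,0.06]'
python3 - <<'E'
from h import *
m=arm.camera_model("wrist"); p,d=arm.snapshot("wrist"); save("w1.png",p); np.savez("w1.npz",p=p,d=d)
print(m,arm.sense()["position"])
E
```

```text
clock: 1.5
position: [0.3922, -0.1908, 0.2745]
orientation: [[0.115, 0.993, 0.002], [0.993, -0.115, 0.002], [0.002, 0.002, -1.0]]
force: [0.0, -0.0, -0.8]
gripper_width: 0.0921
finger_force: 0.0
{'fov_y': 65.70646984690485, 'cx': 316.1070279206579, 'cy': 201.84941416396742, 'eye': array([ 0.40028917, -0.11500364,  0.44553039]), 'rotation': array([[ 0.99335968, -0.11145945, -0.02851897],
       [-0.11501519, -0.95595263, -0.27004828],
       [ 0.00283664,  0.27153519, -0.96242433]])} [ 0.38959181 -0.19124999  0.27403651]
```

View pics/w1.png

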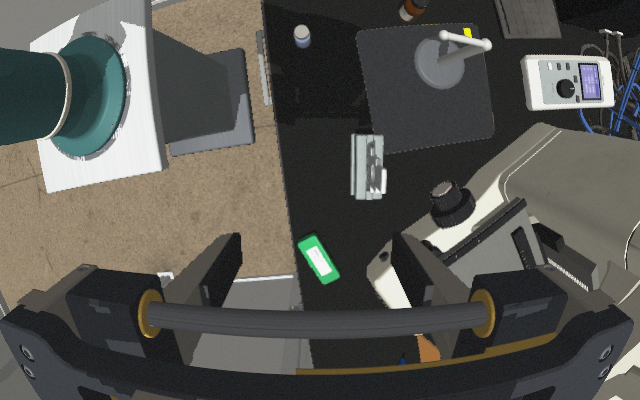

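Wrist view: holder at (368,165) with the tag's tab at (383,178). The stand's foot is at (440,62), and the peg runs from the rod top (487,45) to its tip (443,37).

```bash
cat >> h.py <<'E'
def wcloud(d,m):
    F=f(m); v,u=np.mgrid[:400,:640]; x=u-m["cx"]; y=v-m["cy"]; r=np.hypot(x,y)+1e-9; th=r/F
    k=np.tan(th)/r*d
    return np.stack([x*k,y*k,d],-1)@np.array(m["rotation"]).T+np.array(m["eye"])
def wmodel():
    return arm.camera_model("wrist")
E
python3 - <<'E'
from meas import *
m=arm.camera_model("wrist"); a=np.load("w1.npz"); c=wcloud(a["d"],m); np.save("c1.npy",c)
q=box(c,(.42,-.26,.027),(.52,-.12,.035)); print("holder",len(q),rect(q))
for lo,hi in((.05,.085),(.09,.119),(.119,.13)):
    q=box(c,(.44,-.25,lo),(.49,-.14,hi)); print("tag",lo,len(q),rect(q),line(q),np.median(q,0).round(4),q.max(0).round(4))
q=box(c,(.48,-.09,.137),(.64,0,.17)); print("peg",len(q),line(q),q.min(0).round(4),q.max(0).round(4))
for x in np.arange(.51,.61,.01):
    k=q[abs(q[:,0]-x)<.005]
    if len(k): print(x.round(3),len(k),k.mean(0).round(4),k[:,1].min().round(4),k[:,1].max().round(4))
q=box(c,(.54,-.10,.005),(.64,.02,.014)); print("foot",len(q),rect(q))
q=box(c,(.54,-.10,.03),(.64,.02,.12)); print("rod",len(q),np.median(q,0).round(4))
E
```

```text
holder 1100 (array([ 461.9, -191.8]), array([90. , 38.6]), 82.9)
tag 0.05 239 (array([ 461.9, -190.9]), array([59.1,  7. ]), 82.4) (array([ 0.4613, -0.1884,  0.0627]), array([ 0.134,  0.985, -0.112])) [ 0.4609 -0.1883  0.0607] [ 0.4686 -0.1616  0.085 ]
tag 0.09 187 (array([ 462. , -191.3]), array([39.9,  7.1]), 81.8) (array([ 0.461 , -0.1885,  0.1025]), array([ 0.159,  0.953, -0.257])) [ 0.4602 -0.1872  0.1024] [ 0.4679 -0.1713  0.1181]
tag 0.119 132 (array([ 463.1, -191.5]), array([26.9,  6.3]), 85.0) (array([ 0.4626, -0.1911,  0.1216]), array([ 0.08 ,  0.997, -0.003])) [ 0.4625 -0.1913  0.1217] [ 0.4661 -0.178   0.1243]
peg 458 (array([ 0.5596, -0.0458,  0.1512]), array([ 0.966, -0.087, -0.245])) [ 0.5262 -0.0546  0.1375] [ 0.5949 -0.038   0.1622]
0.53 89 [ 0.5302 -0.0433  0.1586] -0.0482 -0.038
0.54 58 [ 0.5401 -0.0441  0.1566] -0.0476 -0.0394
0.55 60 [ 0.5497 -0.045   0.1536] -0.0486 -0.0398
0.56 51 [ 0.5598 -0.0458  0.151 ] -0.0493 -0.0415
0.57 55 [ 0.5698 -0.0467  0.1481] -0.0498 -0.0421
0.58 54 [ 0.5803 -0.0479  0.1451] -0.0525 -0.0428
0.59 91 [ 0.5886 -0.0483  0.1444] -0.0546 -0.0404
foot 1871 (array([587.9, -39.6]), array([ 93.3, 116.6]), 1.2)
rod 469 [ 0.5832 -0.047   0.0683]
```

```bash
python3 - <<'E'
from meas import *
for c in(np.load("top.npz")["c"],np.load("c1.npy")):
    q=box(c,(.44,-.3,.17),(.57,-.1,.6)); print(len(q), q[:,1].max() if len(q) else 0, q[np.argsort(-q[:,1])[:5]].round(3).tolist())
E
python3 -m inch '[0.2,0,0,0, 0.373,0,-0.1,0, 0.373,0,-0.3,0, 0.373,0,-0.5,0, 0.373,0,-0.7,0, 0.373,0,-0.8,0, 0.373,0,-0.9,0, 0.373,0,-0.9,0]' 0 25
```

```text
347 -0.2492260436926536 [[0.559, -0.249, 0.173], [0.562, -0.249, 0.173], [0.566, -0.25, 0.171], [0.559, -0.253, 0.172], [0.566, -0.253, 0.17]]
17362 -0.1652762862835128 [[0.442, -0.165, 0.387], [0.442, -0.165, 0.386], [0.442, -0.165, 0.379], [0.442, -0.165, 0.38], [0.445, -0.165, 0.387]]
clock: 2.35
position: [0.4597, -0.1919, 0.0922]
orientation: [[0.12, 0.993, -0.006], [0.993, -0.12, 0.002], [0.001, -0.006, -1.0]]
force: [-0.5, 1.3, 0.2]
gripper_width: 0.046
finger_force: 0.0
```

```bash
python3 -m inch '[0.01,0,0.01,0, 0.01,0,0.01,0]'; python3 -m inch '[0,0,0,0, 0,0,0,0, 0,0,0,0, 0,0,0,0, 0,0,0,0]' 1 25
```

```text
clock: 2.55
position: [0.4659, -0.1926, 0.0981]
orientation: [[0.12, 0.993, 0.002], [0.993, -0.12, -0.001], [-0.001, 0.002, -1.0]]
force: [-0.5, -0.3, 0.5]
gripper_width: 0.0462
finger_force: 0.0
clock: 3.05
position: [0.465, -0.192, 0.0967]
orientation: [[0.119, 0.993, 0.0], [0.993, -0.119, -0.0], [-0.0, 0.0, -1.0]]
force: [0.7, -0.5, -0.5]
gripper_width: 0.0082
finger_force: 0.0
```

```bash
python3 -m inch '[-0.01,0,0,0, -0.01,0,0,0, -0.01,0,0,0]'
```

```text
clock: 3.35
position: [0.4641, -0.192, 0.0968]
orientation: [[0.119, 0.993, 0.002], [0.993, -0.119, -0.0], [0.0, 0.002, -1.0]]
force: [3.6, 0.3, -1.9]
gripper_width: 0.0064
finger_force: 25.0
```

```bash
python3 -m inch '[0.005,0,0.03,0, 0.005,0,0.1,0, 0.005,0,0.2,0, 0.005,0,0.35,0, 0.005,0,0.5,0, 0.005,0,0.5,0, 0.005,0,0.5,0]'
python3 - <<'E'
from meas import *
m=arm.camera_model("wrist"); p,d=arm.snapshot("wrist"); save("w2.png",p)
c=wcloud(d,m); s=arm.sense(); print(s["position"],s["gripper_width"],s["force"])
x,y,z=s["position"]
for lo,hi in((-.095,-.055),(-.05,-.02),(-.012,.02)):
    q=box(c,(x-.03,y-.04,z+lo),(x+.03,y+.04,z+hi))
    if len(q): print(lo,len(q),rect(q),q.min(0).round(4),q.max(0).round(4))
q=box(c,(.48,-.09,.137),(.64,0,.17)); print("peg",len(q),line(q),q.min(0).round(4),q.max(0).round(4))
for X in np.arange(.51,.61,.01):
    k=q[abs(q[:,0]-X)<.005]
    if len(k): print(X.round(3),len(k),k.mean(0).round(4),k[:,1].min().round(4),k[:,1].max().round(4),k[:,2].max().round(4))
E
```

```text
clock: 4.05
position: [0.4631, -0.1921, 0.1973]
orientation: [[0.12, 0.993, -0.001], [0.993, -0.12, -0.001], [-0.001, -0.001, -1.0]]
force: [-0.2, -0.1, -0.3]
gripper_width: 0.0062
finger_force: 25.0
[ 0.46263534 -0.19191646  0.19640245] 0.005684811435544715 [-0.02372484  1.56193818 -0.90373959]
-0.095 59 (array([ 463.4, -167.2]), array([15. ,  4.9]), 59.9) [ 0.4618 -0.1749  0.1104] [ 0.4688 -0.1609  0.1403]
-0.05 190 (array([ 465.8, -166.3]), array([10.8,  6.2]), 88.1) [ 0.4625 -0.1718  0.1466] [ 0.4687 -0.1609  0.176 ]
-0.012 795 (array([ 464.6, -177.5]), array([14. , 32.9]), 83.7) [ 0.4476 -0.1863  0.1848] [ 0.4802 -0.1703  0.2163]
peg 944 (array([ 0.5628, -0.0454,  0.1519]), array([ 0.965, -0.083, -0.248])) [ 0.5291 -0.0542  0.1375] [ 0.5987 -0.0378  0.1628]
0.53 120 [ 0.5321 -0.043   0.1593] -0.0474 -0.0378 0.1628
0.54 141 [ 0.5399 -0.0435  0.1584] -0.0471 -0.0378 0.1619
0.55 123 [ 0.55   -0.0443  0.1553] -0.0481 -0.0395 0.1584
0.56 121 [ 0.5599 -0.045   0.1525] -0.0483 -0.0398 0.1552
0.57 111 [ 0.57   -0.0458  0.1498] -0.0493 -0.0406 0.1533
0.58 104 [ 0.58   -0.0465  0.1471] -0.0499 -0.0417 0.1505
0.59 195 [ 0.5901 -0.0481  0.1449] -0.0542 -0.0393 0.1491
0.6 29 [ 0.5963 -0.0475  0.1451] -0.0527 -0.0402 0.1474
```

View pics/w2.png

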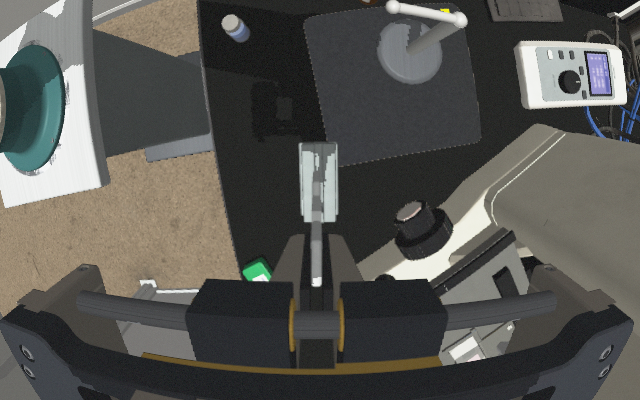

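```bash
python3 -m inch '[0,0.15,0,0, 0,0.3,0,0.015, 0.05,0.45,0,0.015, 0.1,0.6,-0.03,0.015, 0.185,0.7,-0.067,0.015, 0.185,0.76,-0.067,0.015, 0.185,0.76,-0.067,0.015, 0.185,0.76,-0.067,0.015]'
python3 - <<'E'
from meas import *
m=arm.camera_model("wrist"); p,d=arm.snapshot("wrist"); save("w3.png",p)
c=wcloud(d,m); s=arm.sense(); print(s["position"],s["gripper_width"],s["force"])
x,y,z=s["position"]
for lo,hi in((-.095,-.055),(-.05,-.02),(-.012,.0)):
    q=box(c,(x-.02,y-.04,z+lo),(x+.02,y+.04,z+hi))
    if len(q): print(lo,len(q),q.min(0).round(4),q.max(0).round(4))
q=box(c,(.524,-.09,.137),(.64,0,.17)); print("peg",len(q),line(q),q.min(0).round(4),q.max(0).round(4))
for X in np.arange(.51,.61,.01):
    k=q[abs(q[:,0]-X)<.005]
    if len(k): print(X.round(3),len(k),k.mean(0).round(4),k[:,1].min().round(4),k[:,1].max().round(4),k[:,2].max().round(4))
E
```

```text
clock: 4.9
position: [0.4999, -0.0408, 0.1827]
orientation: [[0.088, 0.996, -0.002], [0.996, -0.088, -0.001], [-0.001, -0.002, -1.0]]
force: [0.3, 0.5, -0.9]
gripper_width: 0.0057
finger_force: 25.0
[ 0.50011986 -0.04130419  0.18287466] 0.0060033939597865064 [ 0.44945173 -0.53110478 -0.4968142 ]
-0.095 60 [ 0.498  -0.0241  0.0968] [ 0.5047 -0.0094  0.1278]
-0.05 193 [ 0.4987 -0.0205  0.1332] [ 0.5049 -0.0094  0.1628]
-0.012 171 [ 0.4985 -0.0335  0.1709] [ 0.5105 -0.0191  0.1829]
peg 1096 (array([ 0.5634, -0.0427,  0.1519]), array([-0.965,  0.066,  0.253])) [ 0.529  -0.0534  0.1371] [ 0.5986 -0.0365  0.1631]
0.53 119 [ 0.5322 -0.0405  0.1598] -0.046 -0.0365 0.1631
0.54 167 [ 0.5398 -0.041   0.1587] -0.0463 -0.0366 0.1625
0.55 152 [ 0.55   -0.0417  0.1552] -0.0468 -0.038 0.1585
0.56 141 [ 0.5599 -0.0427  0.1526] -0.0477 -0.0391 0.1558
0.57 128 [ 0.5699 -0.0434  0.1501] -0.0476 -0.0399 0.1526
0.58 124 [ 0.5801 -0.0441  0.1473] -0.0489 -0.0407 0.1505
0.59 231 [ 0.5903 -0.0444  0.1448] -0.0534 -0.0388 0.1486
0.6 34 [ 0.5964 -0.0445  0.1452] -0.0507 -0.0396 0.1477
```

View pics/w3.png

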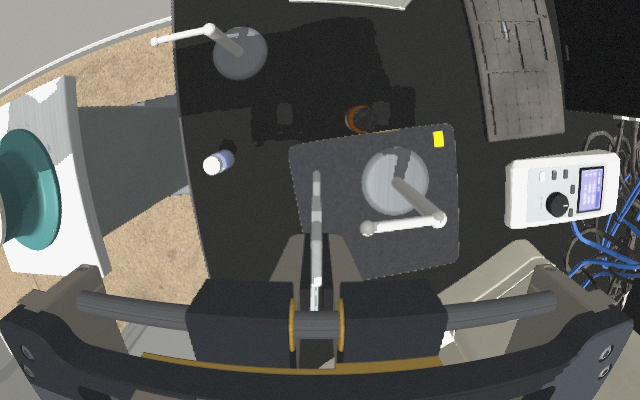

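Wrist view: the tag is held upright edge-on (317,175)–(317,310), in line before the peg tip at (367,228). The rod is at (440,218).

```bash
python3 -m inch '[0.06,-0.005,-0.003,0, 0.12,-0.01,-0.01,0, 0.18,-0.013,-0.015,0, 0.22,-0.015,-0.02,0, 0.22,-0.015,-0.02,0]'; python3 -m inch '[0.05,-0.003,-0.007,0, 0.1,-0.005,-0.015,0, 0.1,-0.005,-0.015,0]'
```

```text
clock: 5.45
position: [0.5462, -0.043, 0.1788]
orientation: [[0.088, 0.996, 0.0], [0.996, -0.088, 0.001], [0.001, -0.0, -1.0]]
force: [0.1, 0.4, -1.6]
gripper_width: 0.006
finger_force: 25.0
clock: 5.75
position: [0.5663, -0.044, 0.1759]
orientation: [[0.088, 0.996, 0.001], [0.996, -0.088, 0.0], [0.0, 0.0, -1.0]]
force: [-0.1, 0.2, -1.4]
gripper_width: 0.0055
finger_force: 25.0
```

```bash
python3 -m inch '[0,0,-0.015,0, 0,0,-0.03,0, 0,0,-0.03,0, 0,0,-0.03,0]'; python3 -m inch '[0,0,-0.01,0, 0,0,-0.01,0]';python3 -m inch '[0,0,-0.01,0, 0,0,-0.01,0]'
```

```text
clock: 6.15
position: [0.5648, -0.044, 0.1701]
orientation: [[0.088, 0.996, -0.0], [0.996, -0.088, -0.0], [-0.0, -0.0, -1.0]]
force: [-0.2, 0.3, -0.6]
gripper_width: 0.0056
finger_force: 25.0
clock: 6.35
position: [0.5649, -0.044, 0.1681]
orientation: [[0.088, 0.996, -0.0], [0.996, -0.088, -0.0], [-0.0, -0.0, -1.0]]
force: [0.9, 0.2, -0.5]
gripper_width: 0.0058
finger_force: 25.0
clock: 6.55
position: [0.5652, -0.044, 0.1664]
orientation: [[0.088, 0.996, 0.0], [0.996, -0.088, -0.0], [-0.0, 0.0, -1.0]]
force: [-0.3, -0.2, 1.5]
gripper_width: 0.0062
finger_force: 25.0
```

```bash
python3 -m inch '[0,0,-0.006,0, 0,0,-0.006,0]'; python3 -m inch '[0,0,0,0, 0,0,0,0, 0,0,0,0]' 0.6
python3 - <<'E'
from meas import *
m=arm.camera_model("wrist"); p,d=arm.snapshot("wrist"); save("w4.png",p)
E
```

```text
clock: 6.75
position: [0.5653, -0.044, 0.166]
orientation: [[0.088, 0.996, 0.001], [0.996, -0.088, -0.001], [-0.001, 0.001, -1.0]]
force: [-2.9, -0.7, 7.1]
gripper_width: 0.0061
finger_force: 25.0
clock: 7.05
position: [0.5649, -0.044, 0.1648]
orientation: [[0.088, 0.996, -0.0], [0.996, -0.088, 0.0], [0.0, -0.0, -1.0]]
force: [0.3, 0.1, -0.2]
gripper_width: 0.0184
finger_force: 0.0
```

View pics/w4.png

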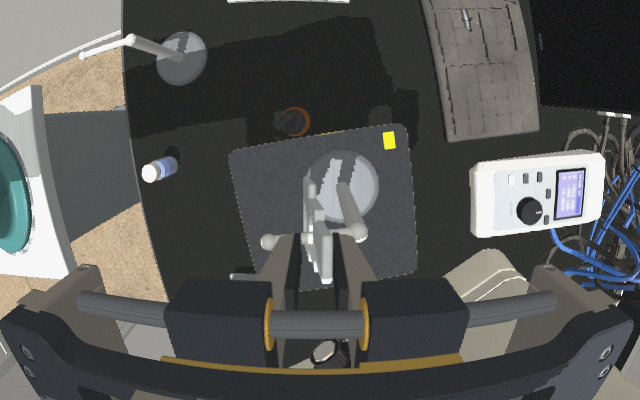

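Wrist view: the peg (268,242)–(355,230) passes through the tag (315,180–270), which hangs between the open fingers. Retreating straight up, then to the box.

```bash
python3 -m inch '[0,0,0.05,0, 0,0,0.15,0, 0,0,0.3,0, 0,0,0.5,0, 0,0,0.7,0, 0,0.2,0.7,0, -0.2,0.4,0.7,0, -0.4,0.6,0.7,0, -0.56,0.8,0.7,0, -0.56,1,0.7,0, -0.56,1,0.7,0]' 0.6
python3 -m inch '[0,0.2,-0.1,0, 0,0.2,-0.2,0, 0,0.2,-0.2,0, 0,0.2,-0.2,0]' -0.2
python3 - <<'E'
from meas import *
m=arm.camera_model("wrist"); p,d=arm.snapshot("wrist"); save("w5.png",p)
c=wcloud(d,m); s=arm.sense(); print(s["position"])
q=box(c,(.54,-.10,.05),(.60,.02,.2)); print("tag/stand",len(q),q.max(0))
q=box(c,(.43,.18,.065),(.485,.35,.1)); print("bar",len(q),q.min(0),q.max(0))
h=.005
for y in np.arange(.19,.35,.01):
    k=q[(abs(q[:,1]-y)<.005)&(q[:,0]<.48)]
    if len(k): print(y.round(3),len(k),k.mean(0).round(4),k[:,0].min().round(4),k[:,0].max().round(4),k[:,2].max().round(4))
q=box(c,(.45,.1,.078),(.75,.4,.1)); print("box",rect(q))
q=box(c,(.49,.1,.08),(.75,.36,.1)); print("lid",rect(q))
E
```

```text
clock: 8.2
position: [0.4506, 0.1626, 0.3067]
orientation: [[0.077, 0.997, 0.002], [0.997, -0.077, 0.002], [0.002, 0.002, -1.0]]
force: [0.9, -0.3, 0.0]
gripper_width: 0.0184
finger_force: 0.0
clock: 8.6
position: [0.4534, 0.1953, 0.2654]
orientation: [[0.089, 0.996, -0.0], [0.996, -0.089, -0.0], [-0.0, -0.0, -1.0]]
force: [0.0, 0.2, 0.1]
gripper_width: 0.0481
finger_force: 0.0
[0.45380447 0.19535783 0.26586112]Traceback (most recent call last):
  File "<stdin>", line 4, in <module>
    return umr_maximum(a, axis, None, out, keepdims, initial, where)
ValueError: zero-size array to reduction operation maximum which has no identity
```

View pics/w5.png

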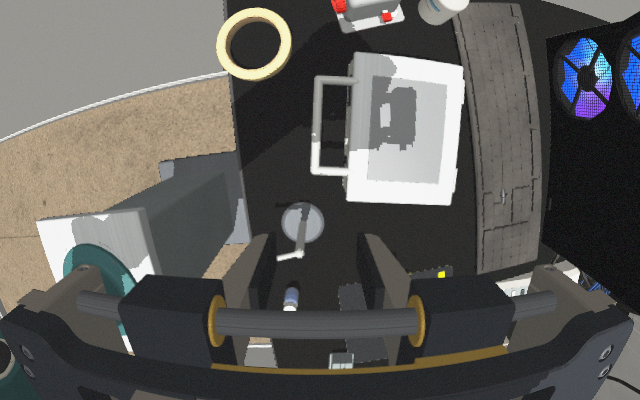

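Wrist view: the handle bar spans (318,80)–(315,170) in front of the lid. The small stand is at (300,225), clear of the way.

Run:
```python
from meas import *
m=arm.camera_model("wrist"); p,d=arm.snapshot("wrist")
c=wcloud(d,m); s=arm.sense()
q=box(c,(.43,.18,.065),(.485,.35,.1)); print("bar",len(q),q.min(0),q.max(0))
for y in np.arange(.19,.35,.01):
    k=q[(abs(q[:,1]-y)<.005)&(q[:,0]<.48)]
    if len(k): print(y.round(3),len(k),k.mean(0).round(4),k[:,0].min().round(4),k[:,0].max().round(4),k[:,2].max().round(4))
q=box(c,(.49,.1,.08),(.75,.36,.1)); print("lid",rect(q))
for n in("top","scene"):
    p,d=arm.snapshot(n); save(n+"2.png",p); c=cloud(d,arm.camera_model(n))
    for lo,hi in((.07,.11),(.11,.135),(.15,.2)):
        q=box(c,(.53,-.10,lo),(.61,.02,hi)); print(n,lo,len(q),q.min(0).round(3) if len(q) else 0,q.max(0).round(3) if len(q) else 0)
t=cv2.imread("pics/top2.png")[160:250,270:370];s=cv2.imread("pics/scene2.png")[165:225,250:330]
cv2.imwrite("pics/hang.png",np.hstack([cv2.resize(t,(400,360)),cv2.resize(s,(400,360))]))
```

```text
bar 1128 [0.44807913 0.20326164 0.08369454] [0.48497681 0.31719307 0.09192615]
0.2 17 [0.4706 0.2044 0.0874] 0.4605 0.4798 0.0892
0.21 202 [0.4637 0.2098 0.0886] 0.4481 0.48 0.0907
0.22 77 [0.4539 0.22   0.0886] 0.4488 0.4587 0.0911
0.23 72 [0.4552 0.2302 0.0883] 0.4508 0.4596 0.0905
0.24 75 [0.4568 0.2401 0.0882] 0.4518 0.4616 0.0905
0.25 74 [0.458  0.2498 0.0883] 0.4526 0.4625 0.0908
0.26 70 [0.459  0.2599 0.0885] 0.4547 0.4634 0.0908
0.27 79 [0.4604 0.2701 0.0883] 0.4556 0.4654 0.0909
0.28 78 [0.4615 0.2799 0.0883] 0.4565 0.4664 0.0906
0.29 72 [0.4629 0.29   0.0885] 0.4586 0.4672 0.0909
0.3 76 [0.4641 0.3    0.0881] 0.4595 0.4692 0.0919
0.31 142 [0.4697 0.3104 0.0884] 0.4604 0.4799 0.0908
0.32 24 [0.4697 0.316  0.0878] 0.4624 0.4791 0.0894
lid (array([558.8, 248.8]), array([175.1, 153.1]), 82.6)
top 0.07 43 [ 0.546 -0.074  0.071] [0.561 0.018 0.11 ]
top 0.11 45 [ 0.556 -0.074  0.11 ] [ 0.59  -0.016  0.135]
top 0.15 80 [ 0.53  -0.062  0.15 ] [ 0.592 -0.025  0.195]
scene 0.07 104 [ 0.549 -0.072  0.072] [ 0.59  -0.011  0.11 ]
scene 0.11 58 [ 0.55  -0.069  0.11 ] [ 0.587 -0.012  0.133]
scene 0.15 86 [ 0.531 -0.057  0.15 ] [ 0.571 -0.019  0.194]
```

View pics/hang.png

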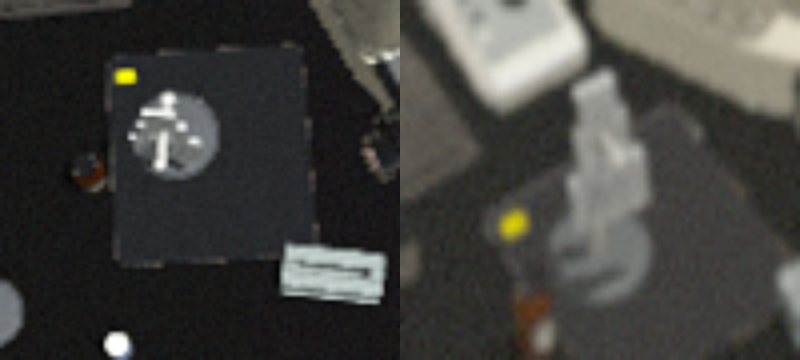

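The scene half shows the tag hanging on the big stand's peg, and the top half shows the holder empty. Now the handle: its middle is at (0.459, 0.260, 0.084), yaw −7.2°.

```bash
python3 -m inch '[0.02,0.15,0,-0.018, 0.026,0.32,-0.1,-0.018, 0.026,0.322,-0.3,-0.018, 0.026,0.322,-0.5,-0.018, 0.026,0.322,-0.7,-0.018, 0.026,0.322,-0.7,-0.018, 0.026,0.322,-0.7,-0.018]' 0.39 40; python3 -m inch '[0,0,-0.1,0, 0,0,-0.2,0, 0,0,-0.29,0, 0,0,-0.29,0, 0,0,-0.29,0]'
```

```text
clock: 9.5
position: [0.4587, 0.2606, 0.1259]
orientation: [[0.126, 0.992, -0.0], [0.992, -0.126, 0.0], [0.0, -0.0, -1.0]]
force: [-0.1, 0.0, 0.2]
gripper_width: 0.0283
finger_force: 0.0
clock: 10.0
position: [0.4598, 0.2612, 0.0692]
orientation: [[0.126, 0.992, 0.003], [0.992, -0.126, 0.001], [0.002, 0.003, -1.0]]
force: [-0.8, -0.4, -0.5]
gripper_width: 0.0281
finger_force: 0.0
```

```bash
python3 -m inch '[0,0,0,0, 0,0,0,0, 0,0,0,0, 0,0,0,0, 0,0,0,0]' 1 40
```

```text
clock: 10.5
position: [0.4593, 0.2607, 0.0677]
orientation: [[0.126, 0.992, 0.002], [0.992, -0.126, 0.001], [0.001, 0.002, -1.0]]
force: [3.2, -0.6, 3.4]
gripper_width: 0.009
finger_force: 40.0
```

```bash
python3 -m inch '[0.003,0,0.075,0, 0.013,-0.002,0.149,0, 0.029,-0.004,0.223,0, 0.051,-0.007,0.294,0, 0.051,-0.007,0.294,0]' 1 25
```

```text
clock: 11.0
position: [0.4712, 0.2589, 0.1271]
orientation: [[0.127, 0.992, 0.004], [0.992, -0.127, 0.002], [0.002, 0.004, -1.0]]
force: [8.1, 2.1, -6.5]
gripper_width: 0.009
finger_force: 25.0
```

```bash
python3 -m inch '[0.029,-0.003,0.069,0, 0.063,-0.007,0.136,0, 0.103,-0.013,0.199,0, 0.149,-0.018,0.259,0, 0.199,-0.025,0.314,0, 0.254,-0.032,0.365,0, 0.254,-0.032,0.365,0, 0.254,-0.032,0.365,0, 0.254,-0.032,0.365,0]'
python3 - <<'E'
from meas import *
u=np.array([.992,-.126])
for n in("top","scene","wrist"):
    m=arm.camera_model(n);p,d=arm.snapshot(n); save(n+"3.png",p); c=(wcloud if n=="wrist" else cloud)(d,m)
    q=box(c,(.5,.14,.1),(.66,.38,.25))
    for side in(-1,1):   # lid surface strips on each side of the gripper
        o=q[:,:2]-[.459,.26]; X=o@u; Y=o@np.array([.126,.992]); k=(Y*side>.055)&(Y*side<.082)&(X>.05)
        P=np.c_[X,q[:,2]][k]
        if len(P)<20: continue
        vx,vy,x0,y0=cv2.fitLine(P.astype(np.float32),cv2.DIST_HUBER,0,.01,.01).ravel(); print(n,side,len(P),"angle",np.degrees(np.arctan(-vy/vx)), "x at z=.084+4mm", x0+(.088-y0)*vx/vy)
s=arm.sense(); print(s["position"],s["gripper_width"],s["finger_force"],s["force"])
E
```

```text
clock: 11.9
position: [0.5195, 0.2523, 0.1969]
orientation: [[0.126, 0.992, -0.001], [0.992, -0.126, 0.001], [0.001, -0.001, -1.0]]
force: [6.2, 2.4, -11.8]
gripper_width: 0.0088
finger_force: 25.0
top -1 164 angle 47.973625 x at z=.084+4mm 0.17628045
top 1 28 angle 50.65754 x at z=.084+4mm 0.17381713
scene -1 22 angle 45.427994 x at z=.084+4mm 0.17560439
scene 1 25 angle 45.663803 x at z=.084+4mm 0.17670932
wrist -1 234 angle 49.556477 x at z=.084+4mm 0.17573199
wrist 1 3414 angle 47.88378 x at z=.084+4mm 0.17759815
[0.51945742 0.25235896 0.19690713] 0.009050937705074969 25.01085340976715 [  6.292132     2.31686831 -11.28652281]
```

```bash
python3 -m inch '[0.011,-0.001,0.01,0, 0.011,-0.001,0.01,0, 0.011,-0.001,0.01,0, 0.011,-0.001,0.01,0]'
python3 - <<'E'
from meas import *
u=np.array([.992,-.126]);s=arm.sense();print(s["position"],s["joint_vel"].max())
for n in("top","scene","wrist"):
    m=arm.camera_model(n);p,d=arm.snapshot(n); c=(wcloud if n=="wrist" else cloud)(d,m)
    q=box(c,(.5,.14,.12),(.66,.38,.25)); o=q[:,:2]-[.459,.26]; X=o@u; Y=o@np.array([.126,.992])
    for a,b in((-.082,-.045),(.045,.082)):
        k=(Y>a)&(Y<b); r=np.hypot(q[:,2]-.084,.172-X); k&=(r>.08)&(r<.125)
        if k.sum()<8: continue
        A=np.degrees(np.arctan2(q[:,2]-.084,.172-X)-np.arcsin(.004/r))[k]; print(n,a,k.sum(),np.percentile(A,[25,50,75]).round(1))
    if n=="scene":save("end.png",cv2.resize(p[150:290,150:350],(800,560),interpolation=cv2.INTER_CUBIC))
E
```

```text
clock: 12.45
position: [0.5215, 0.2521, 0.1987]
orientation: [[0.126, 0.992, -0.001], [0.992, -0.126, 0.001], [0.0, -0.001, -1.0]]
force: [6.2, 1.8, -12.1]
gripper_width: 0.0091
finger_force: 25.0
[0.52153771 0.25207    0.19865434] 0.0017926213423986388
top -0.082 79 [49.8 50.3 50.8]
wrist -0.082 40 [51.5 51.7 51.7]
wrist 0.045 1790 [50.4 50.6 51.1]
```

View pics/end.png

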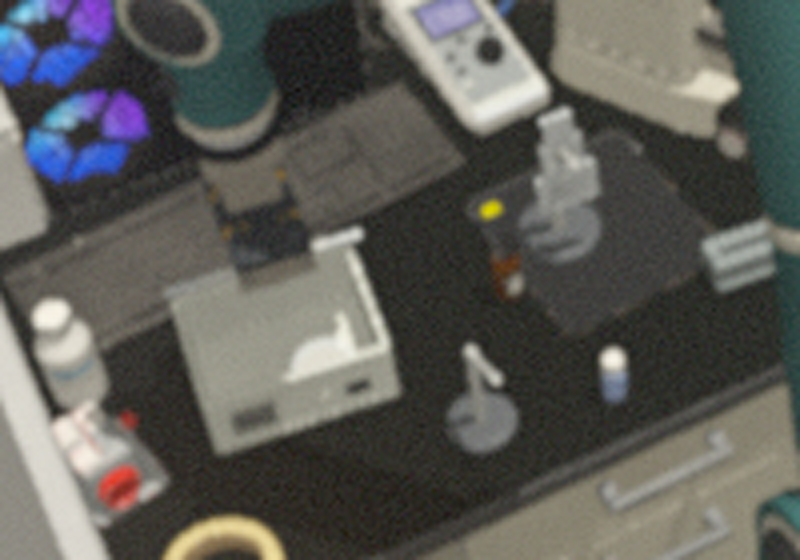

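The lid is held open at about 50°. The tag hangs on its peg at (565,160) in this crop, and the bystanders in view stand where they were.

```bash
python3 -c "
from workcell import arm
print(arm.sign_off())"
```

```text
the job is handed in; nothing more can be done
None
```

I hung the tag on the larger stand's peg, raised the lid to about 50° (camera and arm readings put it between 49.6° and 51.7°), and handed the job in at about 12.6 s with the gripper still holding it; no verdict was returned.

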